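# Turn a drying coaster over onto the plaster slab with the spatula

### The arm

A 6-joint arm with a two-finger parallel gripper is mounted at the origin on the work surface. World frame = base frame: x ahead of the robot, y to its left, z up, the work surface at z = 0. Lengths are in m, angles in rad, forces in N, time in s.
With the tool pointing down it reaches from about 0.35 to 0.975 m from the base axis. Payload 4.9 kg.
Tool frame: the origin (TCP) lies at the very end of the fingers, on their centre line; the grasp point (between the pads) lies 19 mm behind it; z points along the fingers, y is the line along which they close (so a half turn about z gives the same grasp; the last joint's range is limited). The gripper opens to 85 mm and grips with 20 to 120 N. Pads are 22 mm wide; open, the fingers measure 114 mm over their backs; the gripper's body (76 mm by 85 mm) begins 54 mm behind the grasp point. The pads swing forward as they close: fully open they stand 13 mm farther back than shut.
Start: joints at [1.155, 0.053, 1.613, -0, 1.476, -0.119], TCP at [0.183, 0.598, 0.231] pointing down, gripper open.
Joint ranges: [-3.01, 3.01], [-1.01, 2.22], [0.06, 2.58], [-1.02, 4.17], [0.09, 2.62], [-3.14, 3.14]. Speed limits (rad/s): [2.57, 2.57, 3.14, 3.14, 3.14, 3.14].

### API

Orientations are given as a rotation vector (axis times angle).
In Python, from station import ctrl gives the robot as it stands. The module is installed in compiled form; this text tells all that it offers.
- The arm moves only by the tool jog_arm, never from a script. Its argument "steps" is a list of rows, each an object with "delta_rot": the turn, a rotation vector about the tool's x, y, z in degrees, a list of three; "linear": the shift along the tool's x, y, z in m, a list of three; "grip": the finger opening in m, from 0 to 0.0854. In form: [{"delta_rot": [rx, ry, rz], "linear": [x, y, z], "grip": grip}, ...]. A call has 1 to 10 rows; each row shifts and turns the commanded pose from where the row before left it, along the tool's axes as they then stand; what a row does not reach is not made up. A row lasts 1/10 s, in which the tool goes at most 50 mm and 8.59 degrees, less where a joint would pass 70% of its speed; a pose out of reach is approached as far as the arm can. A call with a gripper value outside its range is refused whole. The fingers move at their own pace and stop on an object; "newtons" is the grip in N (left out, the last holds). Time passes only in rows, so rows that do not move let the fingers close. It gives the time, the measured TCP pose, the force, the opening and the grip force at its end, in the units of the state.
- ctrl.get_obs(): the state, without advancing time (a new reading comes with each control period).
- ctrl.get_image(name): name is "side" or "top"; returns (picture, depth): 384x512x3 uint8, red, green, blue; 384x512 float32, m along the optical axis (not along the pixel's ray), 0 where there is no reading.
- ctrl.camera_info(name): a dict with "camera_matrix" (3x3 intrinsics, pixels), "distortion" ([k1, k2, p1, p2, k3] as OpenCV has them; the pictures are not rectified), "R" (3x3) and "t" (3): a world point X has camera coordinates R X + t. Camera axes: x right, y down, z forward; pixel columns grow to the right and rows downward; lengths in m; the calibration is good to about 2 mm. A picture is of the moment at which its call begins. camera_info takes no time and is no camera call.
- ctrl.finish_job(): hands the job in; it is judged then, once.
The state is a dict: "t": time; "q": joint angles; "dq": joint speeds; "effort": joint torques, N m; "tool_pos": TCP position; "tool_rot": TCP orientation; "contact_force": force on the tool from outside, world axes, zero at the start; "wrist_torque": the same for the moment, N m; "opening": finger opening in m; "grip_force": force on a finger pad.
Only numpy, scipy, OpenCV 4.12 (cv2) and the standard library are available. Lean on these libraries where they do the work, as an engineer would, in place of code of your own. Each camera call takes 0.05 s, during which the arm holds its last target. There are 200 camera calls.

### The job

Take the spatula from its wooden stand and, with its blade, turn over the dark clay coaster that lies on the two drying sticks, so that it comes to lie flat and hollow side down on the plaster slab beside the sticks (it may overhang the slab's edge a little); do not touch the clay with your fingers. Then lay the spatula back in its stand as you found it, handle down in both notches, blade to the same end. Leave the other things on the table where they are.

Things in the scene. Friction and masses are not known exactly. Their poses are not given: they have to be found in the camera images.
- coaster: Dark clay coaster, 120 mm across, 12 mm thick, 0.14 to 0.24 kg: flat underside; on the other face a hollow 3 mm deep inside a 7 mm wide rim. Starts on the two sticks, hollow up. Origin: centre of the flat underside; z axis points out of the hollow face (up at the start, down when turned over).
- coaster_mid (a point): The middle of the coaster, 6 mm from both faces, on its axis.
- frame: Drying frame, fixed: plywood board 290 x 170 mm, 8 mm thick, carrying two sticks and a white plaster slab. Origin: on the table under the middle of the slab's upright face that looks at the sticks; z up, x level from the sticks to the slab. Board: x -135 to +155 mm. The coaster's middle starts at x = -62 to -74 mm, |y| up to 5 mm.
- slab_top (a point): Middle of the slab's top, 34 mm above the table; axes as the frame's. Slab: frame x 0 to 150 mm, y -82 to +82 mm; its near face stands 6 mm above the sticks and stops a coaster pushed along them.
- spatula: Cranked spatula, 198 mm long, 0.12 kg, starts lying in the stand. Origin: centre of the handle; x along it towards the blade, z up. Handle: wooden bar x -60 to +60 mm, 24 mm wide (y), 20 mm high. A steel shank leads forward and down to a flat blade, parallel to the handle: x +78 to +138 mm, 48 mm wide, 3 mm thick, its middle plane 40 mm below the handle's axis.
- spatula_tip (a point): Middle of the blade's front edge: 138 mm ahead of and 40 mm below the spatula's origin; axes as the spatula's.
- stand: Wooden stand, fixed. Origin: on the table under the middle of the seated handle; x as the seated spatula's (to the blade), z up. Base 150 x 80 x 10 mm; two plates 10 mm thick at x = -46 and +46 mm, 60 mm wide, each with a notch open at the top: floor 62 mm above the table and 31 mm wide, flaring to 43 mm at 86 mm. Seated, the handle's axis is 72 mm above the table, the blade 32 mm.
- tub: Bystander: white plastic tub with lid, 96 mm across, 100 mm tall. Origin: centre of underside. It and the stand change sides of the table.
- stack: Bystander: stack of three smaller dark coasters, 100 mm across, 33 mm tall. Origin: centre of underside.
- bowl: Bystander: terracotta bowl, 130 mm across, 55 mm tall. Origin: centre of underside.
- vase: Bystander: buff clay vase, 110 mm across, 150 mm tall. Origin: centre of underside.
- scraper: Bystander: flat wooden scraper lying on the table, 120 x 55 x 6 mm. Origin: centre of underside.
- sticks (a point): Middle of the gap between the two sticks at their tops, 28 mm above the table, 65 mm before the slab's face; axes as the frame's. Sticks: along x, frame x -130 to 0 mm, 10 mm wide, centred at y = -42 and +42 mm: 74 mm clear between them and 20 mm clear from the board up to the coaster's underside.
- slab_edge (a point): Middle of the slab's top edge next to the sticks (frame x = 0, height 34 mm). A coaster raised by its side away from the slab pivots on the sticks, its far rim sinking 13 mm between them, till it stands against the slab's face; pushed some 10 degrees past upright it tips over this edge and falls flat on the slab, overhanging it by about 20 mm.

How it is judged:
On the way, in this order (a step that is already met when the one before it is completed fails the run):
1. the coaster is raised on edge by the spatula (contact force between spatula and coaster above 0.2 N and angle between coaster's own z axis and vertical between 0.5 and 1.6 rad), for 0.05 s.
2. the coaster lies turned over on the slab (angle between coaster's own z axis and vertical above 3 rad and linear speed of coaster below 0.03 m/s and z of coaster_mid in the frame of slab_top between 0.001 and 0.012 m), for 0.2 s.
At the end, for the whole second after the job is handed in: Coaster still, flat (8 deg), hollow side down on the slab top, its middle at least 10 mm inside the slab's edges; spatula released, at rest and level (8 deg) in both notches, blade to the original end, handle within 13 mm lengthways, 8 mm sideways and 5 mm in height of its seat (angle between coaster's own z axis and vertical above 3 rad and z of coaster_mid in the frame of slab_top between 0.001 and 0.012 m and x of coaster_mid in the frame of slab_top between -0.065 and 0.065 m and y of coaster_mid in the frame of slab_top between -0.07 and 0.07 m and linear speed of each of coaster, spatula below 0.02 m/s and x of spatula in the frame of stand between -0.013 and 0.013 m and y of spatula in the frame of stand between -0.008 and 0.008 m and z of spatula in the frame of stand between 0.067 and 0.077 m and x of spatula_tip in the frame of stand above 0.1 m and angle between spatula's own z axis and vertical below 0.15 rad); the robot touches nothing.
It fails at once if the fingers touch the coaster (contact force between the fingers and coaster above 0.5 N).
It fails at once if a bystander is disturbed (moved more than 30 mm) (distance of any of tub, stack, bowl, vase, scraper from where it was at the start of the episode above 0.03 m).
It also fails if it takes over 72 s, if anything falls off the work surface, if the arm or the gripper's body presses on something with over 40 N, if the wrist force passes 120 N, or if a joint passes its speed limit or range.

## Working session

There is one attempt and no reset: what is moved stays moved. The work goes in short steps, Python scripts to look and compute and a tool call to move; the robot and the scene stay as the last step left them, time stands still between calls to the robot, and variables do not carry over. Pictures are saved under pics/ and viewed, at most 10 in all, crops included, and the job is handed in when it is done.

Besides the shell and the picture viewer there is one more tool, called after "Call:" as a command line: name --argument value ..., lists and objects as JSON in quotes. jog_arm: Moves the arm, as the interface text tells. Its arguments: {"type":"object","properties":{"steps":{"type":"array"},"newtons":{"type":"number"}},"required":["steps"]}

```bash
mkdir -p pics; python3 - <<'E'
from station import ctrl
import cv2,numpy as np
o=ctrl.get_obs();print({k:np.round(v,3) for k,v in o.items()})
for n in("top","side"):
    im,d=ctrl.get_image(n);cv2.imwrite(f"pics/{n}0.png",cv2.resize(im[:,:,::-1],(768,576)))
    np.savez(f"{n}0.npz",im=im,d=d)
    c=ctrl.camera_info(n);print(c)
E
```

```text
{'t': np.float64(0.0), 'q': array([ 1.155,  0.053,  1.614,  0.   ,  1.476, -0.119]), 'dq': array([ 0.   ,  0.001,  0.   , -0.   , -0.002,  0.   ]), 'effort': array([-0.0000e+00, -3.9368e+01, -3.7018e+01, -0.0000e+00,  7.0000e-03,
        0.0000e+00]), 'tool_pos': array([0.183, 0.597, 0.23 ]), 'tool_rot': array([-4.640e-01, -3.107e+00,  3.000e-03]), 'contact_force': array([ 0.47 , -0.125, -0.765]), 'wrist_torque': array([-0.012,  0.021,  0.005]), 'grip_force': np.float64(0.0), 'opening': np.float64(0.085)}
{'camera_matrix': array([[354.48524877,   0.        , 257.06799085],
       [  0.        , 354.48524877, 190.23662292],
       [  0.        ,   0.        ,   1.        ]]), 'distortion': array([-0.07154138,  0.        ,  0.        ,  0.        ,  0.        ]), 'R': array([[-2.30555860e-02, -9.99728207e-01, -3.45724815e-03],
       [-9.92050551e-01,  2.33061748e-02, -1.23662959e-01],
       [ 1.23709923e-01,  5.78642955e-04, -9.92318255e-01]]), 't': array([0.06672489, 0.54106117, 1.02393705])}
{'camera_matrix': array([[402.09661897,   0.        , 252.29148958],
       [  0.        , 402.09661897, 193.94270508],
       [  0.        ,   0.        ,   1.        ]]), 'distortion': array([-0.03017544,  0.        ,  0.        ,  0.        ,  0.        ]), 'R': array([[ 0.81548254, -0.57863235, -0.01314672],
       [-0.43534293, -0.59825615, -0.67273034],
       [ 0.38139843,  0.55432318, -0.73977094]]), 't': array([-0.44314203,  0.30913225,  1.11205445])}
```

View pics/top0.png

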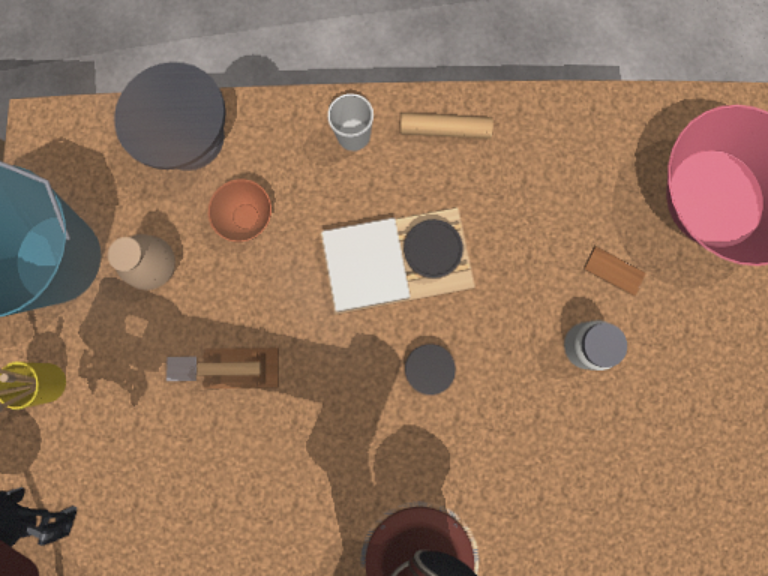

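View pics/side0.png

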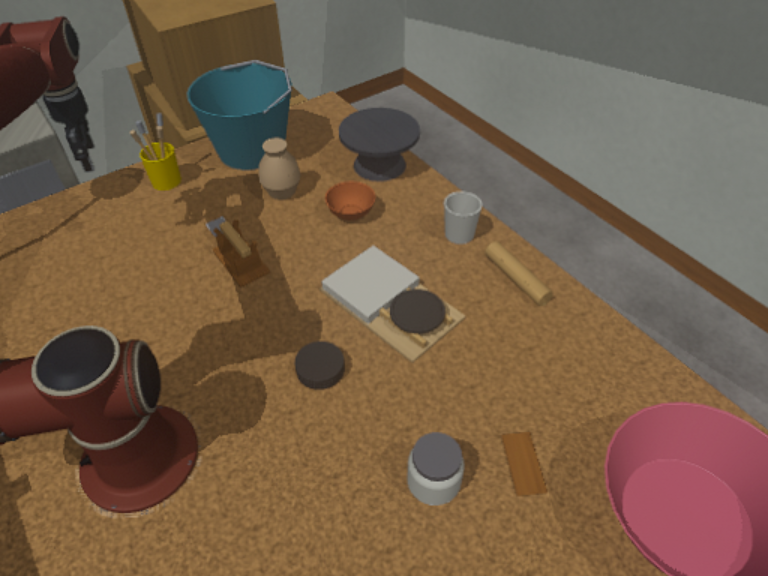

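The top view shows the stand and spatula at about (222,369), with the blade at (182,369) pointing left (+y). The slab is centred at (366,264), the coaster at (433,247) on the sticks, the stack at (430,369) and the tub at (600,345). The spatula's +x and the frame's +x both point left. The side view agrees. Next I'll measure on an enlarged crop.

```bash
cat > h.py <<'E'
import cv2,numpy as np
from station import ctrl
from scipy.spatial.transform import Rotation as Rn
def ray(n,uv,z):
    c=ctrl.camera_info(n);R,t=c["R"],c["t"]
    p=cv2.undistortPoints(np.array(uv,float).reshape(-1,1,2),c["camera_matrix"],c["distortion"]).reshape(-1,2)
    d=np.c_[p,np.ones(len(p))]@R; o=-R.T@t
    return o+d*((np.broadcast_to(z,len(p))-o[2])/d[:,2])[:,None]
def proj(n,X):
    c=ctrl.camera_info(n)
    return cv2.projectPoints(np.array(X,float).reshape(-1,3),cv2.Rodrigues(c["R"])[0],c["t"],c["camera_matrix"],c["distortion"])[0].reshape(-1,2)
E
python3 - <<'E'
from h import *
f=np.load("top0.npz");im=f["im"];d=f["d"]
a=cv2.resize(im[220:270,100:200],(800,400),interpolation=cv2.INTER_CUBIC)[:,:,::-1]
cv2.imwrite("pics/a.png",a)
g=im.min(2)
m=np.zeros_like(g);m[130:220,200:280]=g[130:220,200:280]>150
c=max(cv2.findContours(m,0,1)[0],key=cv2.contourArea);r=cv2.minAreaRect(c);b=cv2.boxPoints(r)
P=ray("top",b,.034);print("slab px",b,"\n",P,np.linalg.norm(P-np.roll(P,1,0),axis=1),P.mean(0))
mx=im.max(2);m=np.zeros_like(g);m[135:195,262:320]=mx[135:195,262:320]<75
c=max(cv2.findContours(m,0,1)[0],key=cv2.contourArea);e=cv2.fitEllipse(c);print("coaster",e,ray("top",[e[0]],.040))
# depth check
for uv in [(244,176),(289,165),(160,246),(121,246)]:
    c=ctrl.camera_info("top");K=c["camera_matrix"];p=cv2.undistortPoints(np.array([[uv]],float),K,c["distortion"])[0,0]
    print(uv,c["R"].T@(np.array([*p,1])*d[uv[1],uv[0]]-c["t"]))
E
```

```text
slab px [[213.55997 154.08   ]
 [276.744   142.592  ]
 [286.392   195.65599]
 [223.20798 207.144  ]] 
 [[ 0.65582575  0.18328122  0.034     ]
 [ 0.6868336  -0.00899885  0.034     ]
 [ 0.52412128 -0.0328038   0.034     ]
 [ 0.49422632  0.15576837  0.034     ]] [0.16392478 0.19476425 0.16444444 0.19092714] [0.59025174 0.07431173 0.034     ]
coaster ((288.2742004394531, 165.0823974609375), (35.35069274902344, 36.389678955078125), 90.39981842041016) [[ 0.61536096 -0.04104262  0.04      ]]
(244, 176) [0.58554138 0.09211926 0.03892324]
(289, 165) [ 0.61616352 -0.04351095  0.03692411]
(160, 246) [0.38483487 0.33007898 0.08469491]
(121, 246) [0.38523849 0.4620557  0.03238644]
```

View pics/a.png

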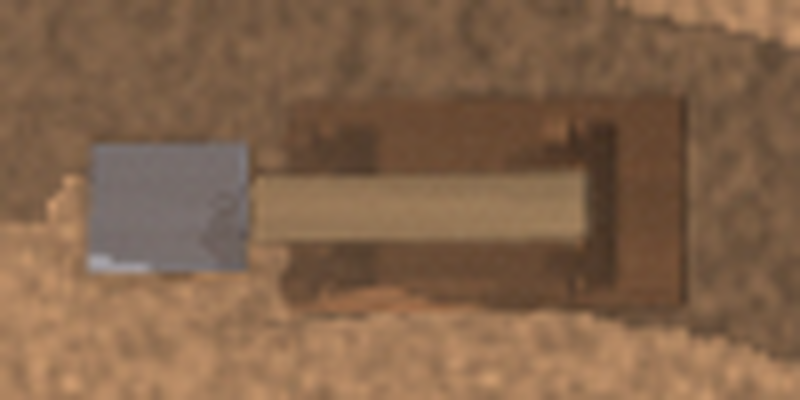

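The crop shows the blade front edge at (90,207), the handle's rear end at (585,206.5) and its front end at about (252,208). The spatula lies almost straight along +y.

```bash
python3 - <<'E'
from h import *
q=np.array([[90,207.5],[247,207],[252,208.5],[585,206.5],[400,207.5]]);uv=(q+.5)/8-.5+[100,220]
P=ray("top",uv,[.0335,.0335,.082,.082,.082]);print(P)
print("tip-rear",np.linalg.norm(P[0,:2]-P[3,:2]))
d=P[0,:2]-P[3,:2];d/=np.linalg.norm(d);o=(P[0,:2]-.138*d+P[3,:2]+.06*d)/2
print("origin",o,"yaw",np.degrees(np.arctan2(d[1],d[0])))
# corners of slab from picture
S=np.array([[322,231],[394,219],[409,298],[336,311]])*2/3-.17;print(ray("top",S,.034))
# verification via side: project model points
a=np.radians(99.3);ex=np.array([np.cos(a),np.sin(a)]);ey=np.array([-ex[1],ex[0]]);F=np.array([.5992,.0215])
X=[[*(F+x*ex+y*ey),z] for x,y,z in [(0,82,.034),(0,-82,.034),(150,82,.034),(150,-82,.034)] for x,y in [(x/1e3,y/1e3)]]
print(proj("side",X)*1.5+.25); print(proj("top",X)*1.5+.25)
print(proj("side",[[*(o+.06*-d),.082],[*(o+.06*d),.082],[*(o+.138*d),.0335]])*1.5+.25)
E
```

```text
[[0.38716663 0.49267082 0.0335    ]
 [0.38650959 0.4330539  0.0335    ]
 [0.38711752 0.41370892 0.082     ]
 [0.38588817 0.29478223 0.082     ]
 [0.38664777 0.36061239 0.082     ]]
tip-rear 0.1978927184423318
origin [0.38627545 0.35472734] yaw 89.62984522615427
[[0.65652676 0.18043351 0.034     ]
 [0.67775145 0.0345235  0.034     ]
 [0.516602   0.00881182 0.034     ]
 [0.49412687 0.15392012 0.034     ]]
[[366.65676754 317.22050736]
 [418.84357844 277.64297454]
 [320.62959015 281.2869612 ]
 [372.61171385 245.62370335]]
[[409.25500284 297.14765903]
 [393.85275669 217.85574049]
 [334.80658657 311.06711513]
 [320.83752245 231.33670697]]
[[246.00977156 251.21670888]
 [223.34116564 222.74052472]
 [213.96732118 220.6707889 ]]
```

Call:
jog_arm --steps '[{"delta_rot":[0,0,8.2],"linear":[0,0,0],"grip":0.0854},{"delta_rot":[0,0,8.2],"linear":[0,0,0],"grip":0.0854},{"delta_rot":[0,0,8.2],"linear":[0,0,0],"grip":0.0854},{"delta_rot":[0,0,8.2],"linear":[0,0,0],"grip":0.0854},{"delta_rot":[0,0,8.2],"linear":[0,0,0],"grip":0.0854},{"delta_rot":[0,0,8.2],"linear":[0,0,0],"grip":0.0854},{"delta_rot":[0,0,8.2],"linear":[0,0,0],"grip":0.0854},{"delta_rot":[0,0,8.2],"linear":[0,0,0],"grip":0.0854},{"delta_rot":[0,0,7.8],"linear":[0,0,0],"grip":0.0854},{"delta_rot":[0,0,0],"linear":[0,0,0],"grip":0.0854}]'

```text
t: 1.1
tool_pos: [0.1826, 0.5974, 0.2306]
tool_rot: [2.229, 2.214, -0.002]
contact_force: [0.5, 0.3, -0.2]
opening: 0.0851
grip_force: 0.0
```

```bash
cat >> h.py <<'E'
def st(target=None,yaw=89.6,pitch=0):
    o=ctrl.get_obs();T=Rn.from_rotvec(o["tool_rot"]);M=T.as_matrix();p=o["tool_pos"]
    print("t",round(float(o["t"]),2),"p",p.round(4),"x",M[:,0].round(3),"z",M[:,2].round(3),"q",o["q"].round(2),"F",o["contact_force"].round(1),"op",round(float(o["opening"]),4),"g",round(float(o["grip_force"]),1))
    print("yaw",np.degrees(np.arctan2(M[1,0],M[0,0])).round(2),"pitch",np.degrees(np.arcsin(M[2,0])).round(2))
    if target is not None:
        W=Rn.from_euler('z',yaw,degrees=True)*Rn.from_euler('y',-pitch,degrees=True)*Rn.from_euler('x',180,degrees=True)
        print("lin(tool)",(M.T@(np.array(target)-p)).round(4),"rot(tool,deg)",np.degrees((T.inv()*W).as_rotvec()).round(2))
    return o
E
python3 -c "
from h import *
st([.3863,.3547,.14],89.6)"
```

```text
t 1.1 p [0.1826 0.5974 0.2306] x [ 0.007  1.    -0.001] z [-0.    -0.001 -1.   ] q [1.16 0.05 1.61 0.   1.48 1.16] F [ 0.5  0.3 -0.2] op 0.0851 g 0.0
yaw 89.61 pitch -0.06
lin(tool) [-0.2412  0.2053  0.0908] rot(tool,deg) [-0.03  0.06  0.01]
```

Call:
jog_arm --steps '[{"delta_rot":[0,0,0],"linear":[-0.0268,0.0228,0],"grip":0.0854},{"delta_rot":[0,0,0],"linear":[-0.0268,0.0228,0],"grip":0.0854},{"delta_rot":[0,0,0],"linear":[-0.0268,0.0228,0],"grip":0.0854},{"delta_rot":[0,0,0],"linear":[-0.0268,0.0228,0],"grip":0.0854},{"delta_rot":[0,0,0],"linear":[-0.0268,0.0228,0],"grip":0.0854},{"delta_rot":[0,0,0],"linear":[-0.0268,0.0228,0.01],"grip":0.0854},{"delta_rot":[0,0,0],"linear":[-0.0268,0.0228,0.02],"grip":0.0854},{"delta_rot":[0,0,0],"linear":[-0.0268,0.0228,0.03],"grip":0.0854},{"delta_rot":[0,0,0],"linear":[-0.0268,0.0228,0.03],"grip":0.0854},{"delta_rot":[0,0,0],"linear":[0,0,0],"grip":0.0854}]'

```text
t: 2.1
tool_pos: [0.3853, 0.3505, 0.1359]
tool_rot: [-2.231, -2.211, 0.015]
contact_force: [-0.8, -0.4, -0.5]
opening: 0.0856
grip_force: 0.0
```

```bash
python3 -c "
from h import *
st([.3863,.3547,.053],89.6)
im,d=ctrl.get_image('side');cv2.imwrite('pics/s1.png',cv2.resize(im[95:215,90:240],(750,600),interpolation=cv2.INTER_CUBIC)[:,:,::-1])"
```

```text
t 2.1 p [0.3853 0.3505 0.1359] x [ 0.009  1.    -0.006] z [-0.007 -0.006 -1.   ] q [ 0.6  -0.11  1.94 -0.    1.33  0.6 ] F [-0.8 -0.4 -0.5] op 0.0856 g 0.0
yaw 89.5 pitch -0.36
lin(tool) [0.0047 0.0015 0.0829] rot(tool,deg) [-0.41  0.36 -0.1 ]
```

View pics/s1.png

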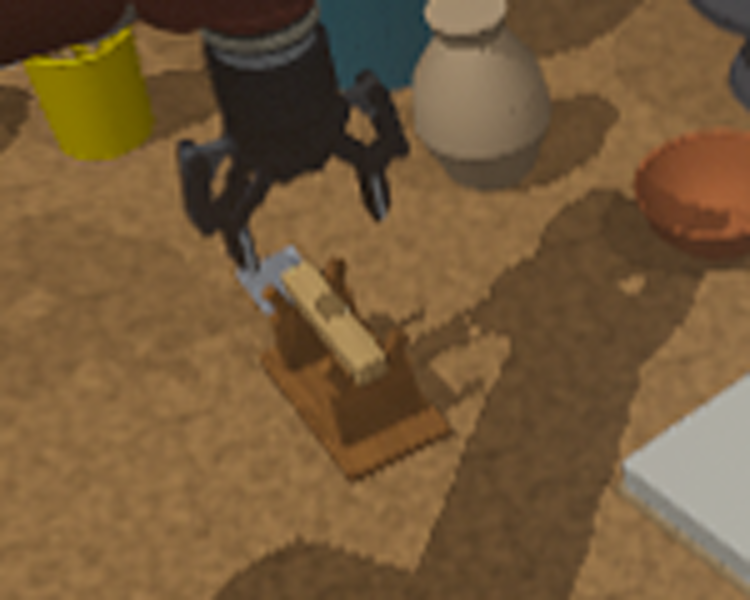

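Call:
jog_arm --steps '[{"delta_rot":[0,0,0],"linear":[0,0,0],"grip":0.0854},{"delta_rot":[0,0,0],"linear":[0,0,0],"grip":0.0854}]'

```text
t: 2.35
tool_pos: [0.3865, 0.3564, 0.143]
tool_rot: [2.227, 2.216, 0.004]
contact_force: [-0.0, -0.2, 0.5]
opening: 0.0852
grip_force: 0.0
```

```bash
python3 -c "
from h import *
st([.3863,.3547,.053],89.6)"
```

```text
t 2.35 p [0.3865 0.3564 0.143 ] x [0.005 1.    0.002] z [ 0.002  0.002 -1.   ] q [ 0.6  -0.12  1.93  0.    1.33  0.61] F [-0.  -0.2  0.5] op 0.0852 g 0.0
yaw 89.72 pitch 0.1
lin(tool) [-0.0018 -0.0004  0.09  ] rot(tool,deg) [ 0.12 -0.1   0.12]
```

Call:
jog_arm --steps '[{"delta_rot":[0,0,0],"linear":[-0.0015,0,0.02],"grip":0.0854},{"delta_rot":[0,0,0],"linear":[0,0,0.025],"grip":0.0854},{"delta_rot":[0,0,0],"linear":[0,0,0.025],"grip":0.0854},{"delta_rot":[0,0,0],"linear":[0,0,0.02],"grip":0.0854},{"delta_rot":[0,0,0],"linear":[0,0,0],"grip":0.0854},{"delta_rot":[0,0,0],"linear":[0,0,0],"grip":0.0},{"delta_rot":[0,0,0],"linear":[0,0,0],"grip":0.0},{"delta_rot":[0,0,0],"linear":[0,0,0],"grip":0.0},{"delta_rot":[0,0,0],"linear":[0,0,0],"grip":0.0},{"delta_rot":[0,0,0],"linear":[0,0,0],"grip":0.0}]' --newtons 80

```text
t: 3.35
tool_pos: [0.3871, 0.3541, 0.0526]
tool_rot: [2.229, 2.213, 0.004]
contact_force: [1.3, 0.3, 9.1]
opening: 0.0227
grip_force: 79.7
```

Call:
jog_arm --steps '[{"delta_rot":[0,0,0],"linear":[0,0,0],"grip":0.0},{"delta_rot":[0,0,0],"linear":[0,0,0],"grip":0.0},{"delta_rot":[0,0,0],"linear":[0,0,0],"grip":0.0}]'

```text
t: 3.65
tool_pos: [0.3872, 0.3541, 0.0527]
tool_rot: [2.229, 2.213, 0.003]
contact_force: [-1.1, 0.3, 5.7]
opening: 0.0224
grip_force: 79.0
```

```bash
python3 -c "
from h import *
st([.3863,.3547,.053],89.6)"
```

```text
t 3.65 p [0.3872 0.3541 0.0527] x [0.007 1.    0.001] z [ 0.002  0.001 -1.   ] q [ 0.6  -0.    1.99  0.    1.16  0.61] F [-1.1  0.3  5.7] op 0.0224 g 79.0
yaw 89.59 pitch 0.08
lin(tool) [ 0.0006 -0.0009 -0.0003] rot(tool,deg) [ 0.1  -0.08 -0.01]
```

Call:
jog_arm --steps '[{"delta_rot":[0,0,0],"linear":[0,0,-0.01],"grip":0.0},{"delta_rot":[0,0,0],"linear":[0,0,-0.02],"grip":0.0},{"delta_rot":[0,0,0],"linear":[0,0,-0.03],"grip":0.0},{"delta_rot":[0,0,0],"linear":[0,0,-0.04],"grip":0.0},{"delta_rot":[0,0,0],"linear":[0,0,-0.03],"grip":0.0},{"delta_rot":[0,0,0],"linear":[0,0,-0.02],"grip":0.0},{"delta_rot":[0,0,0],"linear":[0,0,0],"grip":0.0},{"delta_rot":[0,0,0],"linear":[0,0,0],"grip":0.0}]'

```text
t: 4.45
tool_pos: [0.3859, 0.3532, 0.2006]
tool_rot: [-2.229, -2.213, 0.001]
contact_force: [0.7, 0.5, -1.9]
opening: 0.023
grip_force: 78.4
```

```bash
python3 -c "
from h import *
st([.649,-.2723,.2],99.3)"
```

```text
t 4.45 p [0.3859 0.3532 0.2006] x [ 0.007  1.    -0.001] z [-0.001 -0.    -1.   ] q [ 0.6  -0.17  1.88 -0.    1.43  0.61] F [ 0.7  0.5 -1.9] op 0.023 g 78.4
yaw 89.59 pitch -0.03
lin(tool) [-0.6236  0.2676  0.0008] rot(tool,deg) [-0.04  0.03 -9.71]
```

Call:
jog_arm --steps '[{"delta_rot":[0,0,0],"linear":[-0.0312,0.0134,0],"grip":0},{"delta_rot":[0,0,0],"linear":[-0.0312,0.0134,0],"grip":0},{"delta_rot":[0,0,0],"linear":[-0.0312,0.0134,0],"grip":0},{"delta_rot":[0,0,0],"linear":[-0.0312,0.0134,0],"grip":0},{"delta_rot":[0,0,0],"linear":[-0.0312,0.0134,0],"grip":0},{"delta_rot":[0,0,0],"linear":[-0.0312,0.0134,0],"grip":0},{"delta_rot":[0,0,0],"linear":[-0.0312,0.0134,0],"grip":0},{"delta_rot":[0,0,0],"linear":[-0.0312,0.0134,0],"grip":0},{"delta_rot":[0,0,0],"linear":[-0.0312,0.0134,0],"grip":0},{"delta_rot":[0,0,0],"linear":[-0.0312,0.0134,0],"grip":0}]'

```text
t: 5.45
tool_pos: [0.5169, 0.0393, 0.1983]
tool_rot: [-2.227, -2.211, 0.005]
contact_force: [-0.2, 1.0, -1.1]
opening: 0.0227
grip_force: 78.5
```

Call:
jog_arm --steps '[{"delta_rot":[0,0,0],"linear":[-0.0312,0.0134,0],"grip":0},{"delta_rot":[0,0,0],"linear":[-0.0312,0.0134,0],"grip":0},{"delta_rot":[0,0,0],"linear":[-0.0312,0.0134,0],"grip":0},{"delta_rot":[0,0,0],"linear":[-0.0312,0.0134,0],"grip":0},{"delta_rot":[0,0,0],"linear":[-0.0312,0.0134,0],"grip":0},{"delta_rot":[0,0,0],"linear":[-0.0312,0.0134,0],"grip":0},{"delta_rot":[0,0,0],"linear":[-0.0312,0.0134,0],"grip":0},{"delta_rot":[0,0,0],"linear":[-0.0312,0.0134,0],"grip":0},{"delta_rot":[0,0,0],"linear":[-0.0312,0.0134,0],"grip":0},{"delta_rot":[0,0,0],"linear":[-0.0312,0.0134,0],"grip":0}]'

```text
t: 6.45
tool_pos: [0.6489, -0.273, 0.1975]
tool_rot: [-2.226, -2.21, 0.002]
contact_force: [0.9, 0.1, -1.6]
opening: 0.023
grip_force: 78.5
```

Call:
jog_arm --steps '[{"delta_rot":[0,0,-4.8],"linear":[0,0,0],"grip":0},{"delta_rot":[0,0,-4.9],"linear":[0,0,0],"grip":0},{"delta_rot":[0,0,0],"linear":[0,0,0],"grip":0},{"delta_rot":[0,0,0],"linear":[0,0,0],"grip":0}]'

```text
t: 6.85
tool_pos: [0.6489, -0.2718, 0.1988]
tool_rot: [-2.034, -2.39, 0.001]
contact_force: [0.1, 0.2, -1.8]
opening: 0.0226
grip_force: 78.6
```

```bash
python3 -c "
from h import *
st([.649,-.2723,.039],99.3)"
```

```text
t 6.85 p [ 0.6489 -0.2718  0.1988] x [-0.16   0.987  0.002] z [-0.003  0.002 -1.   ] q [-0.5   0.26  1.44 -0.    1.45 -0.66] F [ 0.1  0.2 -1.8] op 0.0226 g 78.6
yaw 99.19 pitch 0.13
lin(tool) [-0.0008  0.0005  0.1598] rot(tool,deg) [-0.17 -0.13 -0.1 ]
```

Call:
jog_arm --steps '[{"delta_rot":[0,8,0],"linear":[0,0,0],"grip":0},{"delta_rot":[0,8,0],"linear":[0,0,0],"grip":0},{"delta_rot":[0,8,0],"linear":[0,0,0],"grip":0},{"delta_rot":[0,8,0],"linear":[0,0,0],"grip":0},{"delta_rot":[0,8,0],"linear":[0,0,0],"grip":0},{"delta_rot":[0,0,0],"linear":[0,0,0],"grip":0},{"delta_rot":[0,0,0],"linear":[0,0,0],"grip":0}]'

```text
t: 7.55
tool_pos: [0.6495, -0.2723, 0.1996]
tool_rot: [-1.649, -1.937, -0.597]
contact_force: [0.3, 0.7, -1.2]
opening: 0.0228
grip_force: 78.7
```

```bash
python3 -c "
from h import *
st([.649,-.2723,.2],99.3)
im,d=ctrl.get_image('side');cv2.imwrite('pics/s2.png',cv2.resize(im[150:330,200:440],(800,600),interpolation=cv2.INTER_CUBIC)[:,:,::-1])"
```

```text
t 7.55 p [ 0.6495 -0.2723  0.1996] x [-0.122  0.757  0.642] z [-0.105  0.634 -0.766] q [-0.68  0.55  1.17  0.48  1.93 -0.78] F [ 0.3  0.7 -1.2] op 0.0228 g 78.7
yaw 99.13 pitch 39.98
lin(tool) [ 0.0003 -0.0005 -0.0002] rot(tool,deg) [ -0.1  -39.98  -0.11]
```

View pics/s2.png

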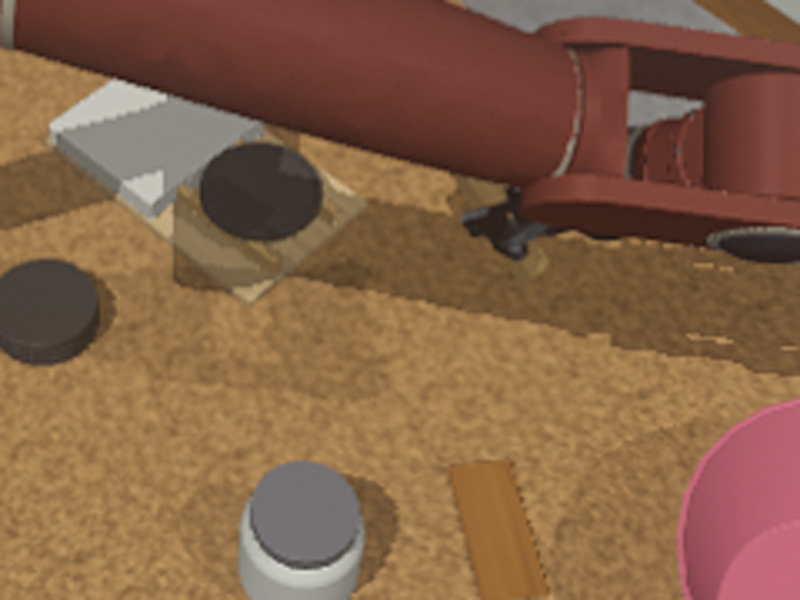

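The side view shows the coaster at (262,190) still undisturbed on the sticks, and the gripper at (510,230) with the pitch available. I'll level it and descend.

Call:
jog_arm --steps '[{"delta_rot":[0,-8,0],"linear":[0,0,0],"grip":0},{"delta_rot":[0,-8,0],"linear":[0,0,0],"grip":0},{"delta_rot":[0,-8,0],"linear":[0,0,0],"grip":0},{"delta_rot":[0,-8,0],"linear":[0,0,0],"grip":0},{"delta_rot":[0,-8,0],"linear":[0,0,0],"grip":0},{"delta_rot":[0,0,0],"linear":[0,0,0.03],"grip":0},{"delta_rot":[0,0,0],"linear":[0,0,0.04],"grip":0},{"delta_rot":[0,0,0],"linear":[0,0,0.04],"grip":0},{"delta_rot":[0,0,0],"linear":[0,0,0.03],"grip":0},{"delta_rot":[0,0,0],"linear":[0,0,0.018],"grip":0}]'

```text
t: 8.6
tool_pos: [0.649, -0.2702, 0.042]
tool_rot: [-2.031, -2.395, 0.001]
contact_force: [-1.2, 0.1, -1.2]
opening: 0.023
grip_force: 78.7
```

Call:
jog_arm --steps '[{"delta_rot":[0,0,0],"linear":[0,0,0],"grip":0},{"delta_rot":[0,0,0],"linear":[0,0,0],"grip":0},{"delta_rot":[0,0,0],"linear":[0,0,0],"grip":0}]'

```text
t: 8.9
tool_pos: [0.6518, -0.2731, 0.0468]
tool_rot: [2.03, 2.39, 0.002]
contact_force: [-0.2, -0.5, -1.9]
opening: 0.0228
grip_force: 78.7
```

```bash
python3 -c "
from h import *
st([.649,-.2723,.039],99.3)
im,d=ctrl.get_image('top');cv2.imwrite('pics/t3.png',cv2.resize(im[130:220,260:380],(800,600),interpolation=cv2.INTER_CUBIC)[:,:,::-1])"
```

```text
t 8.9 p [ 0.6518 -0.2731  0.0468] x [-0.162  0.987 -0.003] z [ 0.005 -0.003 -1.   ] q [-0.5   0.4   1.54 -0.    1.2  -0.66] F [-0.2 -0.5 -1.9] op 0.0228 g 78.7
yaw 99.32 pitch -0.19
lin(tool) [ 0.0013 -0.0026  0.0078] rot(tool,deg) [0.24 0.19 0.02]
```

View pics/t3.png

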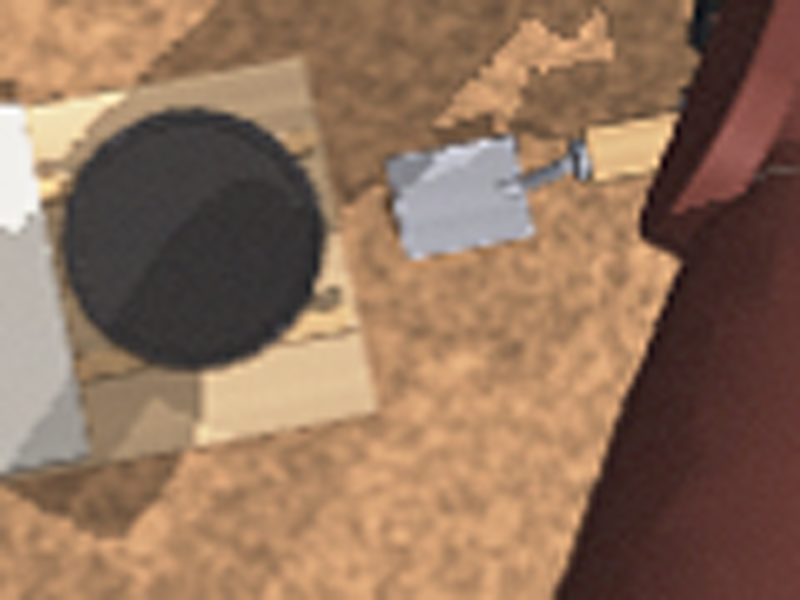

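```bash
python3 - <<'E'
from h import *
o=st([.649,-.2723,.039],99.3)
M=Rn.from_rotvec(o["tool_rot"]).as_matrix();p=o["tool_pos"]
q=np.array([[389,157],[411,259],[305,60],[377,410],[193,238],[400,208]]);uv=(q+.5)*.15-.5+[260,130]
P=ray("top",uv,[.027,.027,.008,.008,.04,.026]);print(P)
a=np.radians(99.3);ex=np.array([np.cos(a),np.sin(a)]);ey=np.array([-ex[1],ex[0]]);F=np.array([.5992,.0215])
for X in [*P,p+M@[.138,0,.021]]: print(np.round([(X[:2]-F)@ex,(X[:2]-F)@ey,X[2]],4))
E
```

```text
t 8.95 p [ 0.6517 -0.2733  0.0467] x [-0.162  0.987 -0.003] z [ 0.005 -0.003 -1.   ] q [-0.5   0.4   1.54 -0.    1.2  -0.66] F [-0.  -0.9 -1.2] op 0.0228 g 78.7
yaw 99.3 pitch -0.19
lin(tool) [ 0.0014 -0.0026  0.0076] rot(tool,deg) [0.24 0.19 0.  ]
[[ 0.65295949 -0.13404045  0.027     ]
 [ 0.60535917 -0.14188375  0.027     ]
 [ 0.70456223 -0.10017321  0.008     ]
 [ 0.53884213 -0.12647884  0.008     ]
 [ 0.61475745 -0.04177345  0.04      ]
 [ 0.62929355 -0.13814782  0.026     ]]
[-0.1622 -0.0279  0.027 ]
[-0.1622  0.0203  0.027 ]
[-0.1371 -0.0843  0.008 ]
[-0.1363  0.0835  0.008 ]
[-0.065  -0.0051  0.04  ]
[-0.1624 -0.0039  0.026 ]
[-0.1614 -0.0043  0.0252]
```

The blade lies at frame y ≈ -4 mm, in line with the coaster (y ≈ -5 mm), and its tip is at x ≈ -161 mm. I'll lower it and slide it under.

Call:
jog_arm --steps '[{"delta_rot":[0,0.2,0],"linear":[0,0,0.004],"grip":0},{"delta_rot":[0,0,0],"linear":[0,0,0.0035],"grip":0},{"delta_rot":[0,0,0],"linear":[0,0,0],"grip":0},{"delta_rot":[0,0,0],"linear":[0,0,0],"grip":0},{"delta_rot":[0,0,0],"linear":[0,0,0],"grip":0}]'

```text
t: 9.45
tool_pos: [0.6498, -0.2724, 0.0357]
tool_rot: [-2.032, -2.392, -0.003]
contact_force: [0.4, -0.2, -2.1]
opening: 0.0229
grip_force: 78.7
```

```bash
cat >> h.py <<'E'
def tip():
    o=st();M=Rn.from_rotvec(o["tool_rot"]).as_matrix();p=o["tool_pos"]
    a=np.radians(99.3);ex=np.array([np.cos(a),np.sin(a)]);ey=np.array([-ex[1],ex[0]]);F=np.array([.5992,.0215])
    X=p+M@[.138,0,.021];print("TIP frame",np.round([(X[:2]-F)@ex,(X[:2]-F)@ey,X[2]],4))
E
python3 -c "
from h import *
tip()"
```

```text
t 9.45 p [ 0.6498 -0.2724  0.0357] x [-0.161  0.987  0.004] z [-0.001  0.004 -1.   ] q [-0.5   0.41  1.54  0.    1.2  -0.67] F [ 0.4 -0.2 -2.1] op 0.0229 g 78.7
yaw 99.29 pitch 0.2
TIP frame [-0.1601 -0.0025  0.0152]
```

Call:
jog_arm --steps '[{"delta_rot":[0,0,0],"linear":[0.005,0,-0.002],"grip":0},{"delta_rot":[0,0,0],"linear":[0.01,0,0],"grip":0},{"delta_rot":[0,0,0],"linear":[0.01,0,0],"grip":0},{"delta_rot":[0,0,0],"linear":[0.01,0,0],"grip":0},{"delta_rot":[0,0,0],"linear":[0.01,0,0],"grip":0},{"delta_rot":[0,0,0],"linear":[0.01,0,0],"grip":0},{"delta_rot":[0,0,0],"linear":[0.01,0,0],"grip":0},{"delta_rot":[0,0,0],"linear":[0.005,0,0],"grip":0},{"delta_rot":[0,0,0],"linear":[0,0,0],"grip":0},{"delta_rot":[0,0,0],"linear":[0,0,0],"grip":0}]'

```text
t: 10.45
tool_pos: [0.6386, -0.2034, 0.0382]
tool_rot: [-2.033, -2.393, -0.003]
contact_force: [-0.5, 0.2, -1.4]
opening: 0.0228
grip_force: 78.7
```

```bash
python3 -c "
from h import *
tip()
im,d=ctrl.get_image('side');cv2.imwrite('pics/s4.png',cv2.resize(im[165:255,225:345],(800,600),interpolation=cv2.INTER_CUBIC)[:,:,::-1])"
```

```text
t 10.45 p [ 0.6386 -0.2034  0.0382] x [-0.162  0.987  0.003] z [-0.     0.003 -1.   ] q [-0.42  0.34  1.63  0.    1.18 -0.58] F [-0.5  0.2 -1.4] op 0.0228 g 78.7
yaw 99.3 pitch 0.18
TIP frame [-0.0902 -0.0026  0.0176]
```

View pics/s4.png

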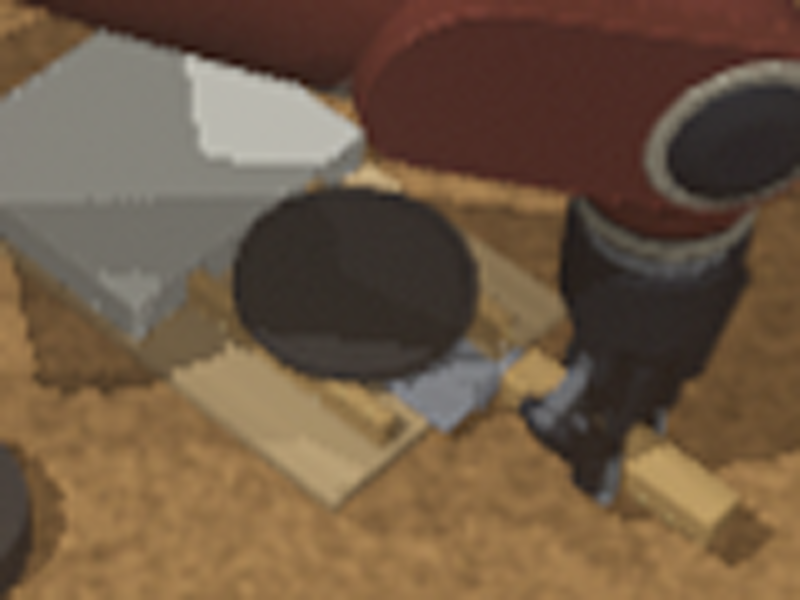

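The blade is under the coaster's near side: its visible part is at (450,385) and the coaster at (355,280). The handle clears the rim. Now I'll raise the coaster along an arc.

Call:
jog_arm --steps '[{"delta_rot":[0,0,0],"linear":[0,0,-0.009],"grip":0},{"delta_rot":[0,0,0],"linear":[0.0003,0,-0.0064],"grip":0},{"delta_rot":[0,0,0],"linear":[0.0008,0,-0.0063],"grip":0},{"delta_rot":[0,0,0],"linear":[0.0014,0,-0.0062],"grip":0},{"delta_rot":[0,0,0],"linear":[0.0019,0,-0.0061],"grip":0},{"delta_rot":[0,0,0],"linear":[0.0025,0,-0.0059],"grip":0},{"delta_rot":[0,0,0],"linear":[0.0029,0,-0.0056],"grip":0},{"delta_rot":[0,0,0],"linear":[0.0034,0,-0.0053],"grip":0},{"delta_rot":[0,0,0],"linear":[0.0039,0,-0.0051],"grip":0},{"delta_rot":[0,0,0],"linear":[0,0,0],"grip":0}]'

```text
t: 11.5
tool_pos: [0.6363, -0.1861, 0.0952]
tool_rot: [-2.033, -2.393, -0.005]
contact_force: [-0.5, -0.6, -1.6]
opening: 0.0227
grip_force: 78.5
```

```bash
python3 -c "
from h import *
tip()
im,d=ctrl.get_image('side');cv2.imwrite('pics/s5.png',cv2.resize(im[150:255,225:365],(800,600),interpolation=cv2.INTER_CUBIC)[:,:,::-1])"
```

```text
t 11.5 p [ 0.6363 -0.1861  0.0952] x [-0.162  0.987  0.003] z [ 0.001  0.003 -1.   ] q [-0.4   0.25  1.63  0.    1.26 -0.56] F [-0.5 -0.6 -1.6] op 0.0227 g 78.5
yaw 99.32 pitch 0.18
TIP frame [-0.0728 -0.003   0.0746]
```

View pics/s5.png

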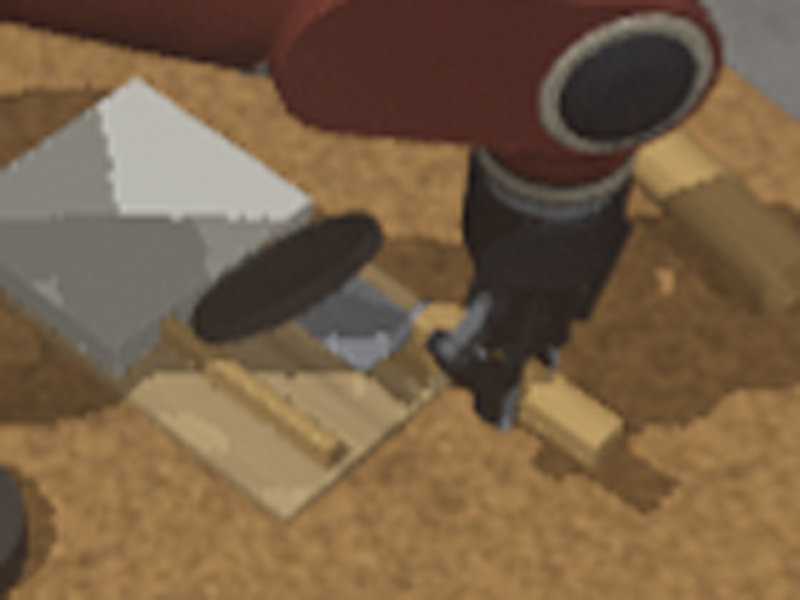

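The coaster stands at about 40°, tilted on the blade tip with its middle at (290,275) and its far rim at the slab's foot. I'll continue the arc.

Call:
jog_arm --steps '[{"delta_rot":[0,0,0],"linear":[0.0043,0,-0.0047],"grip":0},{"delta_rot":[0,0,0],"linear":[0.0047,0,-0.0043],"grip":0},{"delta_rot":[0,0,0],"linear":[0.005,0,-0.0039],"grip":0},{"delta_rot":[0,0,0],"linear":[0.0054,0,-0.0034],"grip":0},{"delta_rot":[0,0,0],"linear":[0.0056,0,-0.003],"grip":0},{"delta_rot":[0,0,0],"linear":[0.0059,0,-0.0024],"grip":0},{"delta_rot":[0,0,0],"linear":[0.006,0,-0.002],"grip":0},{"delta_rot":[0,0,0],"linear":[0.0063,0,-0.0013],"grip":0},{"delta_rot":[0,0,0],"linear":[0.0065,0,-0.0008],"grip":0},{"delta_rot":[0,0,0],"linear":[0,0,0],"grip":0}]'

```text
t: 12.55
tool_pos: [0.6277, -0.1366, 0.12]
tool_rot: [-2.031, -2.393, -0.004]
contact_force: [0.4, -0.7, -0.5]
opening: 0.0228
grip_force: 78.6
```

```bash
python3 -c "
from h import *
tip()
im,d=ctrl.get_image('side');cv2.imwrite('pics/s6.png',cv2.resize(im[150:255,225:365],(800,600),interpolation=cv2.INTER_CUBIC)[:,:,::-1])"
```

```text
t 12.55 p [ 0.6277 -0.1366  0.12  ] x [-0.162  0.987  0.004] z [-0.001  0.004 -1.   ] q [-0.33  0.18  1.66  0.    1.3  -0.5 ] F [ 0.4 -0.7 -0.5] op 0.0228 g 78.6
yaw 99.34 pitch 0.22
TIP frame [-0.0226 -0.0024  0.0996]
```

View pics/s6.png

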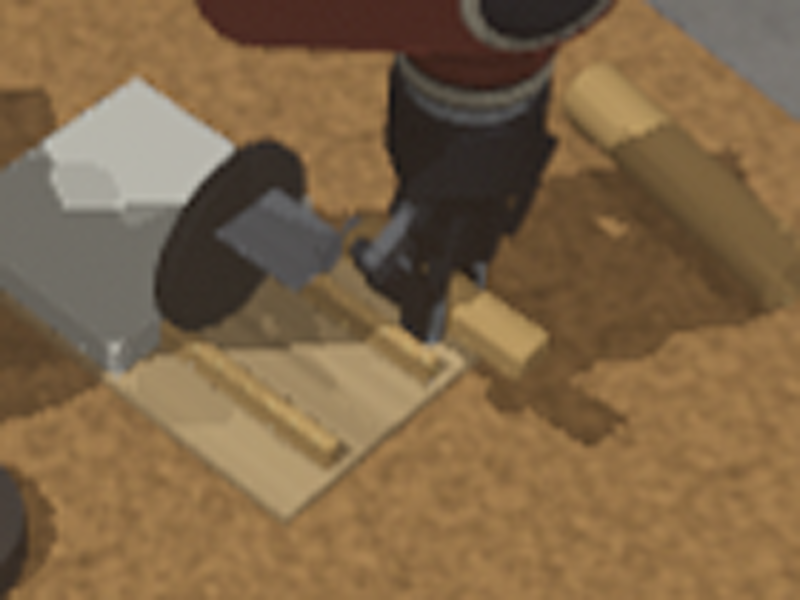

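The coaster stands nearly upright against the slab with the blade tip on its underside at (230,225). I'll push it over.

Call:
jog_arm --steps '[{"delta_rot":[0,0,0],"linear":[0.006,0,0],"grip":0},{"delta_rot":[0,0,0],"linear":[0.005,0,0],"grip":0},{"delta_rot":[0,0,0],"linear":[0.005,0,0],"grip":0},{"delta_rot":[0,0,0],"linear":[0.005,0,0],"grip":0},{"delta_rot":[0,0,0],"linear":[0.005,0,0],"grip":0},{"delta_rot":[0,0,0],"linear":[0.005,0,0],"grip":0},{"delta_rot":[0,0,0],"linear":[0.005,0,0],"grip":0},{"delta_rot":[0,0,0],"linear":[0,0,0],"grip":0},{"delta_rot":[0,0,0],"linear":[0,0,0],"grip":0},{"delta_rot":[0,0,0],"linear":[0,0,0],"grip":0}]'

```text
t: 13.6
tool_pos: [0.622, -0.1023, 0.1201]
tool_rot: [-2.033, -2.392, -0.003]
contact_force: [-0.3, 0.3, -1.3]
opening: 0.0226
grip_force: 78.6
```

```bash
python3 -c "
from h import *
tip()
im,d=ctrl.get_image('side');cv2.imwrite('pics/s7.png',cv2.resize(im[150:255,225:365],(800,600),interpolation=cv2.INTER_CUBIC)[:,:,::-1])"
```

```text
t 13.6 p [ 0.622  -0.1023  0.1201] x [-0.161  0.987  0.003] z [-0.     0.003 -1.   ] q [-0.28  0.16  1.69  0.    1.29 -0.45] F [-0.3  0.3 -1.3] op 0.0226 g 78.6
yaw 99.29 pitch 0.19
TIP frame [ 0.0122 -0.0025  0.0996]
```

View pics/s7.png

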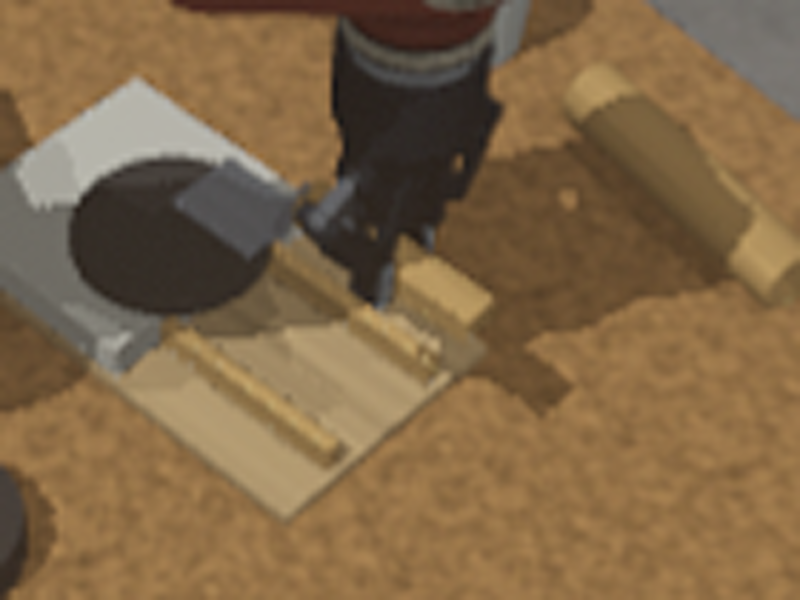

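The coaster lies flat and turned over on the slab at (170,235), overhanging the edge a little. That was the tenth picture, so from here I check numerically. I'll lift off and carry the spatula back.

Call:
jog_arm --steps '[{"delta_rot":[0,0,0],"linear":[0,0,-0.02],"grip":0},{"delta_rot":[0,0,0],"linear":[0,0,-0.03],"grip":0},{"delta_rot":[0,0,0],"linear":[0,0,-0.03],"grip":0},{"delta_rot":[0,0,4.9],"linear":[0,0,0],"grip":0},{"delta_rot":[0,0,4.8],"linear":[0,0,0],"grip":0},{"delta_rot":[0,0,0],"linear":[0,0,0],"grip":0},{"delta_rot":[0,0,0],"linear":[0,0,0],"grip":0}]'

```text
t: 14.35
tool_pos: [0.6219, -0.1025, 0.1998]
tool_rot: [-2.225, -2.213, -0.003]
contact_force: [0.8, 0.1, -1.6]
opening: 0.0227
grip_force: 78.7
```

```bash
python3 -c "
from h import *
st([.3872,.3541,.2],89.6)"
```

```text
t 14.35 p [ 0.6219 -0.1025  0.1998] x [0.006 1.    0.004] z [-0.001  0.004 -1.   ] q [-0.28  0.09  1.63  0.    1.43 -0.28] F [ 0.8  0.1 -1.6] op 0.0227 g 78.7
yaw 89.68 pitch 0.2
lin(tool) [ 0.4553 -0.2372  0.0017] rot(tool,deg) [-0.06 -0.2   0.08]
```

Call:
jog_arm --steps '[{"delta_rot":[0,0,0],"linear":[0.0285,-0.0148,0],"grip":0},{"delta_rot":[0,0,0],"linear":[0.0285,-0.0148,0],"grip":0},{"delta_rot":[0,0,0],"linear":[0.0285,-0.0148,0],"grip":0},{"delta_rot":[0,0,0],"linear":[0.0285,-0.0148,0],"grip":0},{"delta_rot":[0,0,0],"linear":[0.0285,-0.0148,0],"grip":0},{"delta_rot":[0,0,0],"linear":[0.0285,-0.0148,0],"grip":0},{"delta_rot":[0,0,0],"linear":[0.0285,-0.0148,0],"grip":0},{"delta_rot":[0,0,0],"linear":[0.0285,-0.0148,0],"grip":0}]'

```text
t: 15.15
tool_pos: [0.5044, 0.1274, 0.2007]
tool_rot: [-2.226, -2.213, -0.003]
contact_force: [0.6, 0.5, -1.7]
opening: 0.0231
grip_force: 78.8
```

Call:
jog_arm --steps '[{"delta_rot":[0,0,0],"linear":[0.0285,-0.0148,0],"grip":0},{"delta_rot":[0,0,0],"linear":[0.0285,-0.0148,0],"grip":0},{"delta_rot":[0,0,0],"linear":[0.0285,-0.0148,0],"grip":0},{"delta_rot":[0,0,0],"linear":[0.0285,-0.0148,0],"grip":0},{"delta_rot":[0,0,0],"linear":[0.0285,-0.0148,0],"grip":0},{"delta_rot":[0,0,0],"linear":[0.0285,-0.0148,0],"grip":0},{"delta_rot":[0,0,0],"linear":[0.0285,-0.0148,0],"grip":0},{"delta_rot":[0,0,0],"linear":[0.0285,-0.0148,0],"grip":0},{"delta_rot":[0,0,0],"linear":[0,0,0],"grip":0},{"delta_rot":[0,0,0],"linear":[0,0,0],"grip":0}]'

```text
t: 16.15
tool_pos: [0.3881, 0.3554, 0.2015]
tool_rot: [-2.225, -2.214, -0.002]
contact_force: [0.0, -0.3, -0.6]
opening: 0.0227
grip_force: 78.8
```

```bash
python3 - <<'E'
from h import *
st([.3872,.3541,.0527],89.6)
im,d=ctrl.get_image("top")
m=np.zeros(im.shape[:2],np.uint8);m[130:220,205:300]=im.max(2)[130:220,205:300]<62
c=max(cv2.findContours(m,0,1)[0],key=cv2.contourArea);e=cv2.fitEllipse(c);X=ray("top",[e[0]],.046)[0]
a=np.radians(99.3);ex=np.array([np.cos(a),np.sin(a)]);ey=np.array([-ex[1],ex[0]]);F=np.array([.5992,.0215])
print(e,X,(X[:2]-F)@ex,(X[:2]-F)@ey)
# depth over coaster
u,v=map(int,e[0]);print(d[v-12:v+13:6,u-12:u+13:6].round(3))
E
```

```text
t 16.15 p [0.3881 0.3554 0.2015] x [0.005 1.    0.003] z [-0.001  0.003 -1.   ] q [ 0.6  -0.17  1.87  0.    1.43  0.6 ] F [ 0.  -0.3 -0.6] op 0.0227 g 78.8
yaw 89.73 pitch 0.15
lin(tool) [-0.0016 -0.0008  0.1487] rot(tool,deg) [-0.05 -0.15  0.13]Traceback (most recent call last):
  File "<stdin>", line 5, in <module>
ValueError: max() iterable argument is empty
```

Call:
jog_arm --steps '[{"delta_rot":[0,-0.1,0.1],"linear":[-0.0015,-0.0008,0.02],"grip":0},{"delta_rot":[0,0,0],"linear":[0,0,0.03],"grip":0},{"delta_rot":[0,0,0],"linear":[0,0,0.03],"grip":0},{"delta_rot":[0,0,0],"linear":[0,0,0.025],"grip":0},{"delta_rot":[0,0,0],"linear":[0,0,0.01],"grip":0},{"delta_rot":[0,0,0],"linear":[0,0,0],"grip":0},{"delta_rot":[0,0,0],"linear":[0,0,0],"grip":0}]'

```text
t: 16.9
tool_pos: [0.3886, 0.354, 0.088]
tool_rot: [-2.231, -2.21, -0.004]
contact_force: [-0.5, 0.3, -0.6]
opening: 0.0229
grip_force: 78.8
```

```bash
python3 - <<'E'
from h import *
st([.3872,.3541,.0527],89.6)
E
```

```text
t 16.9 p [0.3886 0.354  0.088 ] x [0.01  1.    0.003] z [ 0.001  0.003 -1.   ] q [ 0.6  -0.05  1.97  0.    1.22  0.61] F [-0.5  0.3 -0.6] op 0.0229 g 78.8
yaw 89.45 pitch 0.15
lin(tool) [-0.     -0.0014  0.0353] rot(tool,deg) [ 0.05 -0.15 -0.15]
```

Call:
jog_arm --steps '[{"delta_rot":[0,-0.1,-0.1],"linear":[0,-0.001,0.008],"grip":0},{"delta_rot":[0,0,0],"linear":[0,0,0.008],"grip":0},{"delta_rot":[0,0,0],"linear":[0,0,0.008],"grip":0},{"delta_rot":[0,0,0],"linear":[0,0,0.007],"grip":0},{"delta_rot":[0,0,0],"linear":[0,0,0.003],"grip":0},{"delta_rot":[0,0,0],"linear":[0,0,0],"grip":0},{"delta_rot":[0,0,0],"linear":[0,0,0],"grip":0}]'

```text
t: 17.6
tool_pos: [0.3866, 0.3541, 0.0527]
tool_rot: [-2.229, -2.213, 0.001]
contact_force: [-0.3, -0.0, -1.3]
opening: 0.0228
grip_force: 78.8
```

```bash
python3 - <<'E'
from h import *
st([.3872,.3541,.0527],89.6)
E
```

```text
t 17.6 p [0.3866 0.3541 0.0527] x [0.007 1.    0.   ] z [-0.001  0.    -1.   ] q [ 0.6  -0.    1.99  0.    1.16  0.61] F [-0.3 -0.  -1.3] op 0.0228 g 78.8
yaw 89.6 pitch 0.0
lin(tool) [-0.      0.0006  0.    ] rot(tool,deg) [-0.03 -0.    0.  ]
```

Call:
jog_arm --steps '[{"delta_rot":[0,0,0],"linear":[0,0,0],"grip":0.03},{"delta_rot":[0,0,0],"linear":[0,0,0],"grip":0.04},{"delta_rot":[0,0,0],"linear":[0,0,0],"grip":0.06},{"delta_rot":[0,0,0],"linear":[0,0,0],"grip":0.0854},{"delta_rot":[0,0,0],"linear":[0,0,0],"grip":0.0854},{"delta_rot":[0,0,0],"linear":[0,0,0],"grip":0.0854},{"delta_rot":[0,0,0],"linear":[0,0,0],"grip":0.0854}]'

```text
t: 18.3
tool_pos: [0.3866, 0.354, 0.0528]
tool_rot: [-2.229, -2.213, 0.001]
contact_force: [0.1, 0.9, -0.5]
opening: 0.0858
grip_force: 0.0
```

Call:
jog_arm --steps '[{"delta_rot":[0,0,0],"linear":[0,0,-0.01],"grip":0.0854},{"delta_rot":[0,0,0],"linear":[0,0,-0.03],"grip":0.0854},{"delta_rot":[0,0,0],"linear":[0,0,-0.04],"grip":0.0854},{"delta_rot":[0,0,0],"linear":[0,0,-0.04],"grip":0.0854},{"delta_rot":[0,0,0],"linear":[0,0,-0.03],"grip":0.0854},{"delta_rot":[0,0,0],"linear":[0,-0.03,0],"grip":0.0854},{"delta_rot":[0,0,0],"linear":[0,-0.03,0],"grip":0.0854},{"delta_rot":[0,0,0],"linear":[0,0,0],"grip":0.0854},{"delta_rot":[0,0,0],"linear":[0,0,0],"grip":0.0854}]'

```text
t: 19.2
tool_pos: [0.3266, 0.3546, 0.2036]
tool_rot: [2.228, 2.214, 0.002]
contact_force: [-0.5, -0.9, 0.2]
opening: 0.0854
grip_force: 0.0
```

Call:
jog_arm --steps '[{"delta_rot":[0,0,0],"linear":[0.03,0,0],"grip":0.0854},{"delta_rot":[0,0,0],"linear":[0.03,0,0],"grip":0.0854},{"delta_rot":[0,0,0],"linear":[0.03,-0.01,0],"grip":0.0854},{"delta_rot":[0,0,0],"linear":[0.03,-0.02,0],"grip":0.0854},{"delta_rot":[0,0,0],"linear":[0.03,-0.02,0],"grip":0.0854},{"delta_rot":[0,0,0],"linear":[0.03,-0.02,0],"grip":0.0854},{"delta_rot":[0,0,0],"linear":[0.03,-0.02,0],"grip":0.0854},{"delta_rot":[0,0,0],"linear":[0.03,-0.02,0],"grip":0.0854},{"delta_rot":[0,0,0],"linear":[0,0,0],"grip":0.0854},{"delta_rot":[0,0,0],"linear":[0,0,0],"grip":0.0854}]'

```text
t: 20.2
tool_pos: [0.2187, 0.5956, 0.2024]
tool_rot: [2.228, 2.214, -0.002]
contact_force: [0.9, 0.2, -0.4]
opening: 0.0857
grip_force: 0.0
```

```bash
python3 - <<'E'
from h import *
st()
f=np.load("top0.npz");im0=f["im"];d0=f["d"]
im,d=ctrl.get_image("top")
a=np.radians(99.3);ex=np.array([np.cos(a),np.sin(a)]);ey=np.array([-ex[1],ex[0]]);F=np.array([.5992,.0215])
m=np.zeros(im.shape[:2],np.uint8);m[130:220,205:300]=im.max(2)[130:220,205:300]<85
c=max(cv2.findContours(m,0,1)[0],key=cv2.contourArea);(u,v),r=cv2.minEnclosingCircle(c);X=ray("top",[(u,v)],.046)[0]
print("coaster",u,v,r,(X[:2]-F)@ex,(X[:2]-F)@ey);print(d[int(v)-12:int(v)+13:8,int(u)-12:int(u)+13:8].round(3))
b=slice(225,265),slice(108,188)
def hm(im): # steel: low saturation; handle: light
    s=cv2.cvtColor(im,cv2.COLOR_RGB2HSV); 
    k=np.zeros(s.shape[:2],bool);k[b]=s[b][...,1]<55
    y,x=np.nonzero(k);return len(x),x.mean(),y.mean()
print("blade before/after",hm(im0),hm(im))
dd=np.abs(d[b]-d0[b]);print("depth diff stand region: median",np.median(dd),"frac>8mm",(dd>.008).mean())
for uv in [(136,246),(150,246),(170,246),(121,246)]: print(uv,d0[uv[1],uv[0]],d[uv[1],uv[0]])
cv2.imwrite("pics/t8.png",im[:,:,::-1])
E
```

```text
t 20.2 p [0.2187 0.5956 0.2024] x [ 0.006  1.    -0.001] z [-0.    -0.001 -1.   ] q [ 1.1   0.09  1.62 -0.    1.43  1.11] F [ 0.9  0.2 -0.4] op 0.0857 g 0.0
yaw 89.63 pitch -0.06
coaster 256.1544494628906 172.3115234375 19.93968391418457 0.03437979036882967 -0.0009630760150273436
[[1.056 1.053 1.056 1.054]
 [1.053 1.055 1.052 1.052]
 [1.051 1.049 1.047 1.049]
 [1.049 1.042 1.048 1.05 ]]
blade before/after (310, np.float64(120.62258064516129), np.float64(245.5225806451613)) (309, np.float64(120.6537216828479), np.float64(245.51132686084142))
depth diff stand region: median 0.001883626 frac>8mm 0.014375
(136, 246) 0.9902393 0.9896941
(150, 246) 0.98971605 0.9916755
(170, 246) 0.9877496 0.98950803
(121, 246) 1.0397246 1.0383004
```

```bash
python3 -c "
from station import ctrl
print(ctrl.finish_job())"
```

```text
the job is handed in; nothing more can be done
None
```

I turned the coaster over with the blade, and it lies flat, hollow side down on the slab, with its middle about 35 mm in from the edge. The spatula is back in both notches where I found it, and I handed the job in at about 20 s (no verdict was returned).

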